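Pry open the fuse box of the polishing bench

TASK

Take the flat-bladed pry tool and use its blade as a lever in the notch of the fuse box, so that the notched edge of the snap-fit cover pops up over its catches and stays up. Then lay the tool down on the bench, clear of the box. Do not touch the cover with the gripper, and leave the pointed tool where it lies.

Things in the scene. Friction and masses are not known exactly. Their poses are not given: they have to be found in the camera images.
- box: Grey fuse box fixed to the bench, 124 (x) x 130 (y) x 124 mm high, hollow under its cover. Origin: centre of its underside; +x from front to back, front face at x -62 mm. Notch: 44 mm wide cut-out in the middle of the 10 mm thick front wall, open to front and top; its floor (fulcrum) is 102 mm high, 11 mm below the shut cover's underside. Bystander: a like box with 4 screws and no notch.
- cover: Snap-fit cover, grey plate 100 (x) x 108 x 5 mm sunk in the box's top. Origin: middle of its front (notched) edge, underside; shut, at x -50, z 113 mm in the box's frame. Two black catches, 28-46 mm either side of the notch's middle, hold that edge; raised 5 mm (10 N) it snaps over them, stays 7 mm up. Blade 25 mm under the edge, on the fulcrum: lever the handle down 25 degrees.
- prybar_grip (a point): Middle of the pry tool's handle, half-way up (16 mm above the bench). Pale wood handle 100 long x 20 wide x 32 mm high; straight on from it, at half its height, a flat steel blade 95 long x 14 wide x 3 mm thick. 0.1 kg. x points from handle to blade tip, z up as it lies; tip 145 mm ahead, handle's rear end 50 mm behind this point. Gripped up to 10 mm above it holds well.
- prybar_tip (a point): Middle of the flat end of the pry tool's blade, 145 mm ahead of prybar_grip, same axes.
- scriber_mid (a point): Middle of the handle of the pointed scriber, a bystander: same handle, but a thin round shank (6 mm) with a point. Axes as for the pry tool. The two tools lie side by side, 60 mm or more apart, and may change places.
Mind the look-alikes: they are no part of the job. Leave any green or purple look-alike of the part that bears prybar_grip alone. There is more than one size of the cover; the one meant has the size given above.

How it is judged:
By the outcome, as a careful person would: the job done as asked, in the order asked, and still so for the second after the job is handed in, with the robot touching nothing.
It also fails if it takes over 54 s, if anything falls off the work surface, if the arm or the gripper's body presses on something with over 40 N, if the wrist force passes 120 N, or if a joint passes its speed limit or range.

ROBOT

A 7-joint arm with a two-finger parallel gripper is mounted at the origin on the work surface. World frame = base frame: x ahead of the robot, y to its left, z up, the work surface at z = 0. Lengths are in mm, angles in rad, forces in N, time in s.
With the tool pointing down it reaches from about 400 to 750 mm from the base axis. Payload 19.5 kg.
Tool frame: the origin (TCP) lies at the very end of the fingers, on their centre line; the grasp point (between the pads) lies 19 mm behind it; z points along the fingers, y is the direction in which the jaws open and shut (so a half turn about z gives the same grasp; the last joint's range is limited). The gripper opens to 85 mm and grips with 20 to 120 N. Pads are 22 mm wide; open, the fingers measure 114 mm over their backs; the gripper's body (76 mm by 85 mm) begins 54 mm behind the grasp point. The pads swing forward as they close: fully open they stand 13 mm farther back than shut.
Start: joints at [1.15, 0.707, -0.028, 1.485, 0.022, 0.951, -0.075], TCP at [212.629, -534.213, 231.268] pointing down, gripper open.
Joint ranges: [-2.71, 2.71], [-0.32, 2.16], [-1.57, 1.52], [0, 2.45], [-1.46, 4.6], [0, 2.02], [-2.83, 2.83]. Speed limits (rad/s): [1.89, 1.89, 2.57, 2.57, 3.01, 3.01, 3.01].

INTERFACE

Orientations are given as a unit quaternion [w, x, y, z].
In Python, from plant import bot gives the robot as it stands.
- The arm moves only by the tool play_rows, never from a script. Its arguments are lists of equal length, an entry for each row: "dp": the shift along the tool's x, y, z in mm, a list of three; "rotation": the turn, a rotation vector about the tool's x, y, z in degrees, a list of three; "claw": the finger opening in mm, from 0 to 85.4. In form: {"dp": [[tx, ty, tz], ...], "rotation": [[wx, wy, wz], ...], "claw": [claw, ...]}. A call has 1 to 12 rows; each row is the pose to reach, as a shift and turn from the pose commanded when the call began, along the tool's axes at that moment; what a row does not reach only later rows make up. A row lasts 1/12 s, in which the tool goes at most 41.7 mm and 7.16 degrees, less where a joint would pass 70% of its speed; a pose out of reach is approached as far as the arm can. A call with a gripper value outside its range is refused whole. The fingers move at their own pace and stop on an object; "force" is the grip in N (left out, the last holds). Time passes only in rows, so rows that repeat a pose let the fingers close. It gives the time, the measured TCP pose, the force and the opening at its end, in the units of the state.
- bot.sense(): the state, without advancing time (a new reading comes with each control period).
- bot.get_image(name): name is "scene" or "top" or "wrist"; returns the picture (384x512x3 uint8, red, green, blue); there is no depth.
- bot.camera_model(name): a dict with "intrinsics" (3x3 intrinsics, pixels), "xyz" and "attitude" of the camera in the world; the wrist camera has in their place "mount" (4x4, takes a point from camera to tool coordinates, whose origin is the TCP and whose axes are the flange's). Camera axes: x right, y up, looking along -z (the intrinsics and any distortion apply to the point x, -y, -z); pixel columns grow to the right and rows downward; lengths in mm; the calibration is good to about 2 mm. A picture is of the moment at which its call begins: read the wrist's pose just before it. camera_model takes no time and is no camera call.
- bot.finish_job(): hands the job in, once; it reports no verdict.
Trained networks look in the newest picture that a camera, given by its name, has taken for a name from the list of things; names that differ only in an ending like _2 or _b are one class to them, and where a whole thing is asked for, a point or a joint stands for the part that bears it (a point fixed in the world has none). Each returns a list of dicts, best first, with "conf" (0 to 1); they miss things now and then, are a little off and sometimes report something else, mostly with a low value. They report only what shows in the picture. A call takes as long as a camera call. They do not tell look-alikes from the thing itself.
- bot.boxes_of(target, camera): "at" ([x, y, z] in mm, in the coordinates of the camera as it stood for that picture, good to about 4 mm: the middle of the surface that is visible of it).
The state is a dict: "time_s": time; "joint_positions": joint angles; "joint_velocities": joint speeds; "effort": joint torques, N m; "tcp_pos": TCP position; "eef_rot": TCP orientation; "ft_force": force on the tool from outside, world axes, zero at the start; "ft_torque": the same for the moment, N m; "opening": finger opening in mm.
Only numpy, scipy, OpenCV 4.12 (cv2) and the standard library are available. Lean on these libraries where they do the work, as an engineer would, in place of code of your own. Each camera call takes 0.05 s, during which the arm holds its last target. There are 200 camera calls.

## Working session

There is one attempt and no reset: what is moved stays moved. The work goes in short steps, Python scripts to look and compute and a tool call to move; the robot and the scene stay as the last step left them, time stands still between calls to the robot, and variables do not carry over. Pictures are saved under pics/ and viewed, about 8 in all and at most 12, crops included, and the job is handed in when it is done.

Besides the shell and the picture viewer there is one more tool, called after "Request:" in YAML: its name, and indented under it one key for each argument. play_rows: Moves the arm, as the interface text tells. Its arguments: {"type":"object","properties":{"dp":{"type":"array"},"rotation":{"type":"array"},"claw":{"type":"array"},"force":{"type":"number"}},"required":["dp","rotation","claw"]}

```bash
mkdir -p pics; ls
cat > h.py <<'E'
import numpy as np, cv2
from scipy.spatial.transform import Rotation as R
from plant import bot
def rot(q): return R.from_quat([q[1],q[2],q[3],q[0]])
def cam(name,s=None):
    m=bot.camera_model(name); K=np.array(m["intrinsics"])
    if "mount" in m:
        s=s or bot.sense(); T=np.eye(4);T[:3,:3]=rot(s["eef_rot"]).as_matrix();T[:3,3]=s["tcp_pos"]
        T=T@np.array(m["mount"]); return K,T[:3,:3],T[:3,3]
    a=np.array(m["attitude"]); A=a if a.shape==(3,3) else rot(a).as_matrix()
    return K,A,np.array(m["xyz"])
def px2z(c,u,v,z):
    K,A,p=c; d=A@(np.diag([1,-1,-1])@np.linalg.solve(K,[u,v,1])); return p+d*(z-p[2])/d[2]
def w2px(c,P):
    K,A,p=c; q=np.diag([1,-1,-1])@(A.T@(np.array(P)-p)); q=K@q; return q[:2]/q[2]
def snap(name,fn=None):
    s=bot.sense(); im=bot.get_image(name)
    if fn: cv2.imwrite("pics/"+fn,im[:,:,::-1])
    return cam(name,s),im
E
python3 - <<'E'
from h import *
print(bot.sense()); print({k:bot.camera_model(k) for k in("top","wrist","scene")})
ims=[]
for n in("top","scene"):
    c,im=snap(n); ims.append(im)
    for t in("box","cover","prybar_grip","prybar_tip","scriber_mid"):
        for d in bot.boxes_of(t,n)[:4]: print(n,t,round(d["conf"],2),np.round(c[1]@np.array(d["at"])+c[2],0), w2px(c,c[1]@np.array(d["at"])+c[2]).round())
cv2.imwrite("pics/top.png",cv2.resize(ims[0],(800,600),interpolation=3)[:,:,::-1])
cv2.imwrite("pics/scene.png",cv2.resize(ims[1],(800,600),interpolation=3)[:,:,::-1])
E
```

```text
pics
{'time_s': 0.0, 'joint_positions': array([ 1.15032783,  0.70706236, -0.02764001,  1.48499073,  0.02203004,
        0.95091596, -0.07547478]), 'joint_velocities': array([-0.00015688,  0.00039278, -0.00012322,  0.00240244, -0.00226044,
        0.00023508, -0.00153015]), 'effort': array([-7.22772274e-04, -8.83220315e+01,  1.23433180e+00, -2.36177069e+01,
        1.68059045e-02,  6.49590947e-03,  1.43650241e-04]), 'tcp_pos': array([ 212.52648526, -533.99883986,  230.85254756]), 'eef_rot': array([-5.22307495e-04,  9.82114536e-01,  1.88283698e-01, -1.22700247e-04]), 'ft_force': array([-0.27172306,  0.72965747, -0.00395665]), 'ft_torque': array([-0.0118889 ,  0.01074219, -0.05610459]), 'opening': 85.43998844209341}
{'top': {'intrinsics': array([[450.41716795,   0.        , 256.71396965],
       [  0.        , 450.41716795, 188.29183169],
       [  0.        ,   0.        ,   1.        ]]), 'xyz': array([ 390.56160655,    4.88672012, 1204.1823468 ]), 'attitude': array([-0.70165508, -0.05159299,  0.04638139,  0.70913121])}, 'wrist': {'intrinsics': array([[268.58068719,   0.        , 253.
[... 1012 characters left out ...]
rybar_tip 0.84 [502. -44.  30.] [279. 208.]
top prybar_tip 0.66 [344. 183.  25.] [192. 270.]
top prybar_tip 0.57 [ 396. -241.   33.] [356. 248.]
top scriber_mid 0.71 [503. -45.  28.] [279. 208.]
top scriber_mid 0.64 [474.  49.  30.] [243. 219.]
scene box 0.75 [715. 139.  91.] [359. 222.]
scene cover 0.66 [539. 313.   4.] [347. 159.]
scene prybar_grip 0.88 [504. -49.  25.] [219. 220.]
scene prybar_grip 0.76 [367. 173.  23.] [259. 139.]
scene prybar_grip 0.73 [ 401. -250.   22.] [111. 237.]
scene prybar_tip 0.97 [ 402. -245.   21.] [113. 236.]
scene prybar_tip 0.95 [366. 176.  24.] [259. 138.]
scene prybar_tip 0.9 [506. -51.  26.] [218. 220.]
scene scriber_mid 0.65 [482.  43.  21.] [246. 193.]
```

View pics/top.png

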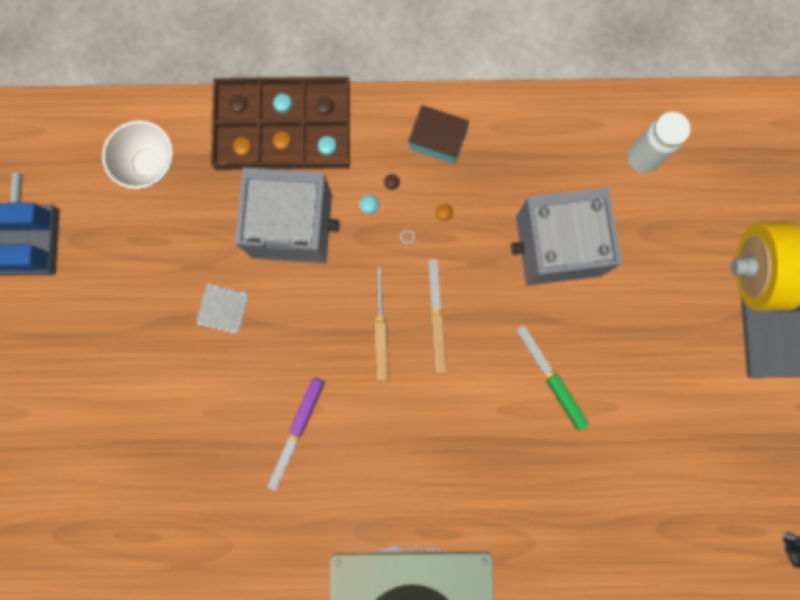

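View pics/scene.png

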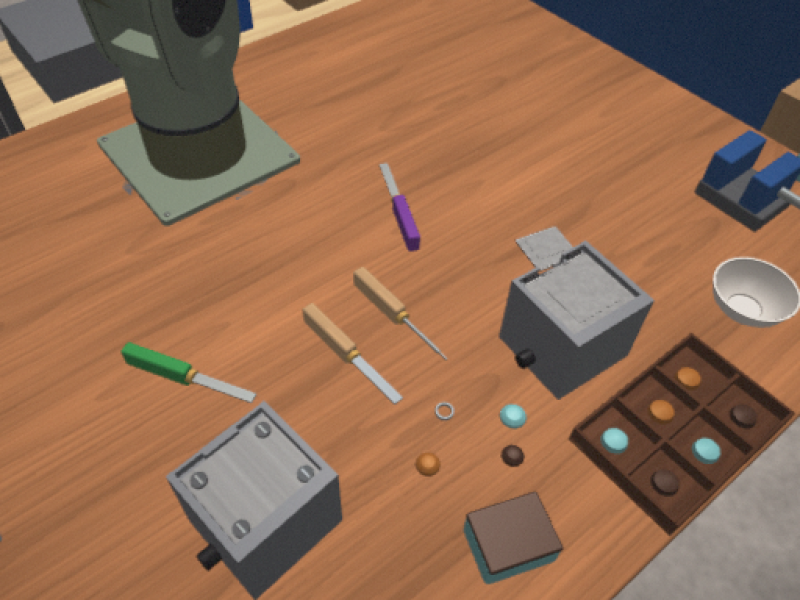

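Top view (800x600 px): the notched box is at (285,215) with its notch and black catches towards the robot. The pry tool (flat blade) runs (440,372)→(433,260) and the scriber is at (381,348). The screwed box, the purple and green tools and the small cover plate are bystanders. I'll get rough poses from these pixels.

Run:
```python
from h import *
c=cam("top"); k=512/800
f=lambda u,v,z: px2z(c,u*k,v*k,z)[:2].round(1)
print("handle rear",f(440,372,16),"front",f(436,311,16),"tip",f(433,260,16))
print("box top",[f(u,v,124) for u,v in((243,169),(330,172),(325,249),(238,243))])
print("purple",f(318,380,32),f(272,489,10)); print("scriber",f(382,380,16),f(379,267,16))
s=bot.sense(); t=rot(s["eef_rot"]); print(t.as_matrix().round(3))
tgt=np.array([480,-38,260]); print(t.inv().apply(tgt-s["tcp_pos"]))
```

```text
handle rear [423.9 -51.1] front [527.  -46.1] tip [615.1 -42.5]
box top [array([745.4, 261.8]), array([738.7, 123.2]), array([614.1, 130.5]), array([625.3, 267.2])]
purple [412.4 151.7] [234.8 229.4]
scriber [411.6  46.3] [604.   50.3]
[[ 0.929  0.37  -0.   ]
 [ 0.37  -0.929  0.   ]
 [ 0.    -0.    -1.   ]]
[ 431.90255955 -362.18579257  -28.67883613]
```

Request:
play_rows:
  dp:
    - [421,-355,0]
    - [421,-355,0]
    - [421,-355,0]
    - [421,-355,0]
    - [421,-355,0]
    - [421,-355,0]
    - [421,-355,0]
    - [421,-355,0]
    - [421,-355,0]
    - [421,-355,0]
    - [421,-355,0]
    - [421,-355,0]
  rotation:
    - [0,0,19]
    - [0,0,19]
    - [0,0,19]
    - [0,0,19]
    - [0,0,19]
    - [0,0,19]
    - [0,0,19]
    - [0,0,19]
    - [0,0,19]
    - [0,0,19]
    - [0,0,19]
    - [0,0,19]
  claw: [85,85,85,85,85,85,85,85,85,85,85,85]

```text
time_s: 1.6
tcp_pos: [449.2, -91.3, 231.5]
eef_rot: [-0.0, 1.0, 0.024, 0.0]
ft_force: [1.2, -0.3, -0.8]
opening: 84.7
```

```bash
cat > go.py <<'E'
# go.py x y z yaw_deg pitch_deg : shift/turn from present pose; pitch = blade tip up
import sys
from h import *
def pose(yaw,pitch=0): return R.from_euler('ZY',[yaw,-pitch],degrees=True)*R.from_euler('x',180,degrees=True)
if __name__=="__main__":
    x,y,z,yaw,p=map(float,sys.argv[1:6]); s=bot.sense(); t=rot(s["eef_rot"])
    e=t.as_matrix(); print("t",s["time_s"],"tcp",s["tcp_pos"].round(1),"yaw",np.degrees(np.arctan2(e[1,0],e[0,0])).round(2),"op",s["opening"],"F",s["ft_force"].round(1))
    print("dp",t.inv().apply(np.array([x,y,z])-s["tcp_pos"]).round(1),"rot",np.degrees((t.inv()*pose(yaw,p)).as_rotvec()).round(2))
E
python3 go.py 472 -48 230 2.6 0
```

```text
t 1.6 tcp [449.2 -91.3 231.5] yaw 2.71 op 84.73450553014862 F [ 1.2 -0.3 -0.8]
dp [ 24.8 -42.2   1.5] rot [-0.   -0.02  0.11]
```

Request:
play_rows:
  dp:
    - [25,-42,0]
    - [25,-42,0]
    - [25,-42,0]
    - [25,-42,0]
  rotation:
    - [0,0,0]
    - [0,0,0]
    - [0,0,0]
    - [0,0,0]
  claw: [85,85,85,85]

```text
time_s: 1.93
tcp_pos: [471.5, -50.2, 231.3]
eef_rot: [0.0, 1.0, 0.024, -0.0]
ft_force: [-0.6, -0.5, 0.7]
opening: 85.0
```

Run:
```python
from h import *
c,im=snap("wrist"); np.save("w1.npy",np.array([c[2]]))
print(bot.sense()["tcp_pos"],w2px(c,[472,-48.5,32]),w2px(c,[615,-42,16]))
cv2.imwrite("pics/w1.png",cv2.resize(im,(800,600),interpolation=3)[:,:,::-1])
```

```text
[471.28326115 -50.94335428 231.34224423] [252.22053133 169.43453998] [252.46184593  49.01291237]
```

View pics/w1.png

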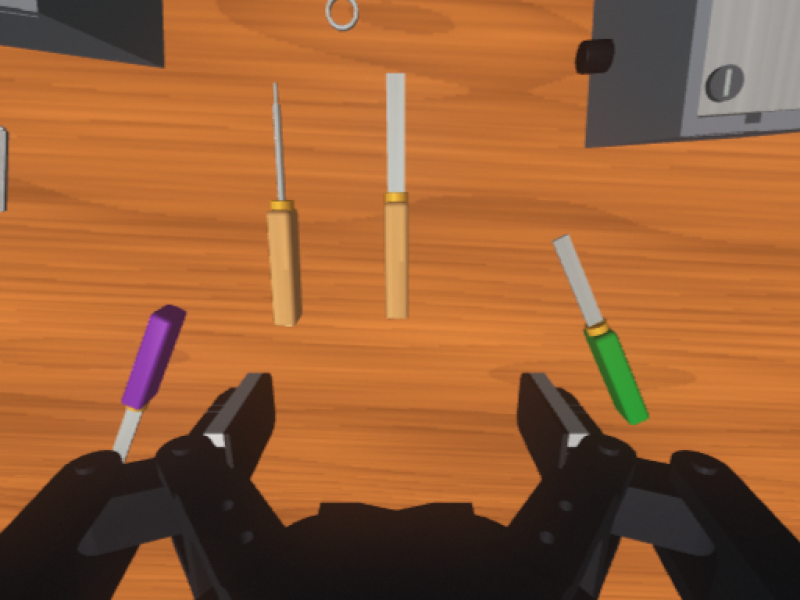

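The wrist view shows the pry tool with its handle from (396,319) to about (397,203), top face, and its blade tip at (396,73). It is aligned with the gripper and slightly off to one side.

```bash
python3 - <<'E'
from h import *
c=cam("wrist");k=512/800
f=lambda u,v,z: px2z(c,u*k,v*k,z)[:2].round(1)
a,b=f(396.5,319,32),f(396,73,17.5); print("rear",a,"ferrule",f(396.5,203,32),"tip",b)
d=(b-a)/np.linalg.norm(b-a); print(np.linalg.norm(b-a),"yaw",np.degrees(np.arctan2(d[1],d[0])),"grip",(b-145*d).round(1),(a+50*d).round(1))
E
python3 go.py 470 -48.5 5 2.6 0
```

```text
rear [424.2 -53.5] ferrule [521.7 -48.9] tip [617.  -44.1]
193.02901336327656 yaw 2.791256159960824 grip [472.2 -51.2] [474.1 -51.1]
t 1.9833 tcp [471.3 -50.9 231.3] yaw 2.67 op 85.10119617384021 F [-0.2 -0.6  0.4]
dp [ -1.1  -2.6 226.3] rot [0.02 0.01 0.07]
```

Request:
play_rows:
  dp:
    - [1.5,0,40]
    - [1.5,0,80]
    - [1.5,0,120]
    - [1.5,0,160]
    - [1.5,0,190]
    - [1.5,0,205]
    - [1.5,0,215]
    - [1.5,0,222]
    - [1.5,0,225]
    - [1.5,0,225]
    - [1.5,0,225]
  rotation:
    - [0,0,0]
    - [0,0,0]
    - [0,0,0]
    - [0,0,0]
    - [0,0,0]
    - [0,0,0]
    - [0,0,0]
    - [0,0,0]
    - [0,0,0]
    - [0,0,0]
    - [0,0,0]
  claw: [85,85,85,85,70,60,50,45,45,45,45]
  force: 100

```text
time_s: 2.9
tcp_pos: [473.4, -50.4, 7.1]
eef_rot: [0.0, 1.0, 0.023, 0.001]
ft_force: [-0.2, 0.6, -0.3]
opening: 44.9
```

Request:
play_rows:
  dp:
    - [0,0,0]
    - [0,0,0]
    - [0,0,0]
    - [0,0,0]
    - [0,0,0]
    - [0,0,0]
    - [0,0,0]
    - [0,0,0]
  rotation:
    - [0,0,0]
    - [0,0,0]
    - [0,0,0]
    - [0,0,0]
    - [0,0,0]
    - [0,0,0]
    - [0,0,0]
    - [0,0,0]
  claw: [10,10,10,10,10,10,10,10]
  force: 100

```text
time_s: 3.57
tcp_pos: [473.4, -50.2, 7.2]
eef_rot: [0.0, 1.0, 0.024, 0.001]
ft_force: [-1.2, 0.4, 17.0]
opening: 18.2
```

Request:
play_rows:
  dp:
    - [0,0,-10]
    - [0,0,-40]
    - [0,0,-80]
    - [0,0,-120]
    - [0,0,-160]
    - [0,-40,-175]
    - [-3,-80,-175]
    - [-6,-120,-175]
    - [-8,-160,-175]
    - [-10,-200,-175]
    - [-10,-240,-175]
    - [-10,-263,-175]
  rotation:
    - [0,0,0]
    - [0,0,0]
    - [0,0,0]
    - [0,0,0]
    - [0,0,0]
    - [0,0,2]
    - [0,0,4]
    - [0,0,6]
    - [0,0,6.7]
    - [0,0,6.7]
    - [0,0,6.7]
    - [0,0,6.7]
  claw: [10,10,10,10,10,10,10,10,10,10,10,10]

```text
time_s: 4.57
tcp_pos: [449.4, 216.5, 182.0]
eef_rot: [-0.001, 0.999, -0.033, -0.0]
ft_force: [-0.4, 0.3, -1.6]
opening: 18.3
```

Request:
play_rows:
  dp:
    - [0,0,0]
    - [0,0,0]
    - [0,0,0]
  rotation:
    - [0,0,0]
    - [0,0,0]
    - [0,0,0]
  claw: [10,10,10]

```text
time_s: 4.82
tcp_pos: [450.7, 211.3, 181.8]
eef_rot: [0.0, 0.999, -0.035, 0.0]
ft_force: [-0.7, -0.9, -0.9]
opening: 18.1
```

Run:
```python
from h import *
c,im=snap("wrist"); s=bot.sense(); print(s["time_s"],s["tcp_pos"],s["eef_rot"],s["opening"],s["ft_force"])
cv2.imwrite("pics/w2.png",cv2.resize(im,(800,600),interpolation=3)[:,:,::-1])
```

```text
4.8667 [450.82357259 211.00875721 181.78299018] [ 3.00488236e-05  9.99368098e-01 -3.55441909e-02  1.22616819e-04] 17.836848847972067 [ 0.03200436  0.2630959  -0.37402154]
```

View pics/w2.png

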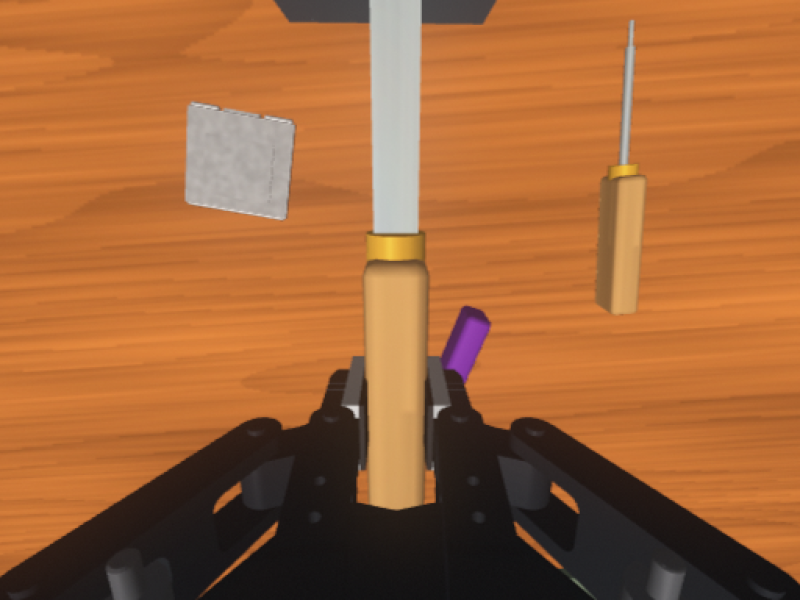

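The tool is held well and centred, and the box front is only just in view at the top edge. I'll pitch the gripper up to see the notch.

```bash
python3 go.py 510 207 220 -4 25
```

```text
t 4.8667 tcp [450.8 211.  181.8] yaw -4.07 op 17.836848847972067 F [ 0.   0.3 -0.4]
dp [ 59.3  -0.2 -38.2] rot [ 2.000e-02  2.499e+01 -7.000e-02]
```

Request:
play_rows:
  dp:
    - [0,0,-15]
    - [15,0,-38]
    - [30,0,-38]
    - [45,0,-38]
    - [59,0,-38]
    - [59,0,-38]
    - [59,0,-38]
    - [59,0,-38]
  rotation:
    - [0,5,0]
    - [0,10,0]
    - [0,15,0]
    - [0,20,0]
    - [0,25,0]
    - [0,25,0]
    - [0,25,0]
    - [0,25,0]
  claw: [10,10,10,10,10,10,10,10]

```text
time_s: 5.53
tcp_pos: [509.3, 207.3, 219.4]
eef_rot: [0.008, 0.976, -0.035, 0.215]
ft_force: [1.0, 0.4, -0.4]
opening: 17.9
```

Run:
```python
from h import *
c,im=snap("wrist"); s=bot.sense(); print(s["time_s"],s["tcp_pos"],s["eef_rot"],s["opening"],s["ft_force"])
np.savez("w3.npz",K=c[0],A=c[1],p=c[2],im=im)
cv2.imwrite("pics/w3.png",cv2.resize(im,(800,600),interpolation=3)[:,:,::-1])
```

```text
5.5833 [509.49189247 207.37522936 219.50485707] [ 0.00749517  0.975934   -0.03470401  0.2151564 ] 18.23388071022495 [ 0.09352399 -1.05144778 -0.5933592 ]
```

View pics/w3.png

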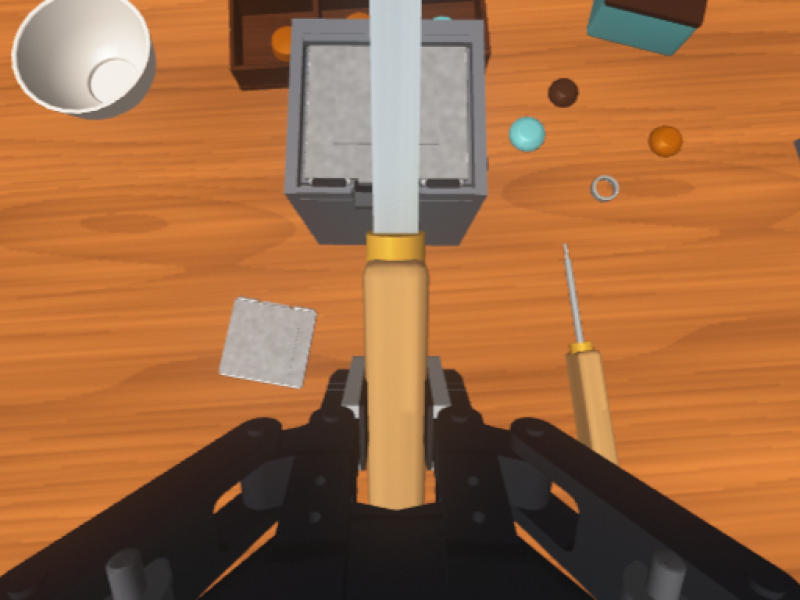

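The box's top front corners are at about (286,194) and (487,194), its back corners at about (292,19) and (483,19). The left catch is centred at (330,182) and the right at (442,183). The notch's left side is at x≈355, behind the blade.

Run:
```python
from h import *
d=np.load("w3.npz"); c=(d["K"],d["A"],d["p"]);k=512/800
f=lambda u,v,z=124: px2z(c,u*k,v*k,z)[:2]
q=[f(286,194),f(487,194),f(483,19),f(292,19)]
print(np.round(q,1)); fm=(q[0]+q[1])/2; y=q[0]-q[1]
print("w",np.linalg.norm(y),"yaw",np.degrees(np.arctan2(y[1],y[0]))-90,"frontmid",fm.round(1),"centre",np.mean(q,0).round(1))
print("catches",f(330,182,118).round(1),f(442,183,118).round(1))
# dense edge look: crop near front edge, raw upscaled
im=d["im"]; cv2.imwrite("pics/c3.png",cv2.resize(im[5:165,170:325],None,fx=3.7,fy=3.7,interpolation=cv2.INTER_CUBIC)[:,:,::-1])
```

```text
[[624.4 269.4]
 [615.4 142.2]
 [738.3 132.6]
 [747.4 261. ]]
w 127.48606467770793 yaw -4.059550337752228 frontmid [619.9 205.8] centre [681.4 201.3]
catches [633.1 242. ] [627.2 169.2]
```

View pics/c3.png

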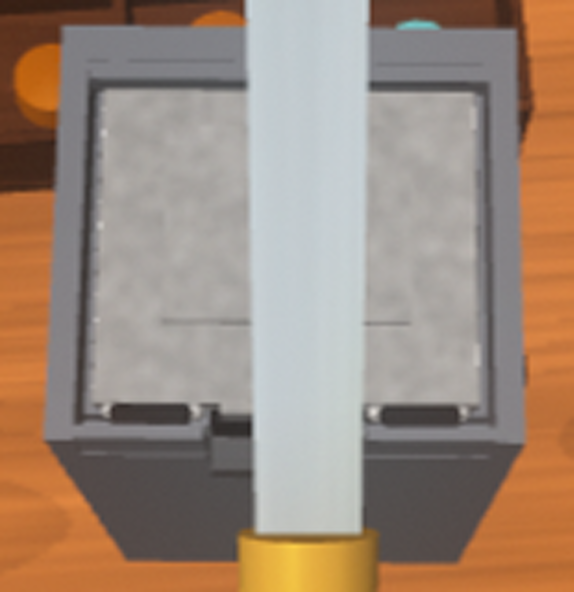

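```bash
python3 - <<'E'
from h import *
d=np.load("w3.npz"); c=(d["K"],d["A"],d["p"])
f=lambda u,v,z=124: px2z(c,170+(u+.5)/3.7-.5,5+(v+.5)/3.7-.5,z)[:2]
q=np.array([f(46,441),f(524,443),f(516,28),f(62,27)]); print(q.round(1))
y=q[0]-q[1]; x=(q[2]+q[3]-q[0]-q[1])/2
print(np.linalg.norm(y),np.linalg.norm(x),"yaw",np.degrees(np.arctan2(y[1],y[0]))-90,np.degrees(np.arctan2(x[1],x[0])))
print("front mid",(q[0]+q[1])/2,"centre",q.mean(0))
yaw=np.radians(-4.2); Y=np.array([-np.sin(yaw),np.cos(yaw)])
n=f(211,441); print("notch mid from left edge",n-22*Y,"catch mid",(f(151,413,118)+f(418,415,118))/2)
# same in top cam: refine corners fit? box pose LSQ from top wall corners in top view
ct=cam("top");
for P in [*q]: print(w2px(ct,[*P,124])*800/512)
E
python3 go.py 510 207 220 -4 0
```

```text
[[624.9 270.4]
 [615.2 142.7]
 [738.2 132.6]
 [747.7 261.5]]
128.03768383133522 123.29456826313593 yaw -4.310064101522158 -4.408352453978894
front mid [620.03895972 206.51550144] centre [681.50386392 201.77702145]
notch mid from left edge [620.10984566 204.32212544] catch mid [630.49242773 206.08309219]
[235.95866937 243.31339352]
[317.24352382 248.398357  ]
[324.07738094 172.38203069]
[243.25028712 167.63017584]
t 5.5833 tcp [509.5 207.4 219.5] yaw -4.08 op 18.23388071022495 F [ 0.1 -1.1 -0.6]
dp [ 0.7  0.3 -0.2] rot [ -0.   -24.86  -0.07]
```

```bash
python3 go.py 452.5 218 219.5 -4.3 0;python3 go.py 452.5 218 97.5 -4.3 0
```

```text
t 5.5833 tcp [509.5 207.4 219.5] yaw -4.08 op 18.23388071022495 F [ 0.1 -1.1 -0.6]
dp [-52.3  -6.6 -24.2] rot [ -0.07 -24.86   0.22]
t 5.5833 tcp [509.5 207.4 219.5] yaw -4.08 op 18.23388071022495 F [ 0.1 -1.1 -0.6]
dp [-103.6   -6.5   86.5] rot [ -0.07 -24.86   0.22]
```

Request:
play_rows:
  dp:
    - [-17,-2,-8]
    - [-35,-4,-16]
    - [-52,-6.5,-24]
    - [-52,-6.5,-24]
    - [-52,-6.5,-24]
    - [-65,-6.5,4]
    - [-80,-6.5,35]
    - [-95,-6.5,67]
    - [-103.5,-6.5,86.5]
    - [-103.5,-6.5,86.5]
    - [-103.5,-6.5,86.5]
    - [-103.5,-6.5,86.5]
  rotation:
    - [0,-6,0]
    - [0,-12,0]
    - [0,-18,0]
    - [0,-24.8,0.2]
    - [0,-24.8,0.2]
    - [0,-24.8,0.2]
    - [0,-24.8,0.2]
    - [0,-24.8,0.2]
    - [0,-24.8,0.2]
    - [0,-24.8,0.2]
    - [0,-24.8,0.2]
    - [0,-24.8,0.2]
  claw: [10,10,10,10,10,10,10,10,10,10,10,10]

```text
time_s: 6.58
tcp_pos: [453.5, 218.5, 98.7]
eef_rot: [-0.001, 0.999, -0.037, 0.002]
ft_force: [1.0, 0.1, -0.4]
opening: 18.1
```

```bash
python3 go.py 512.5 213.5 97.5 -4.3 0
python3 - <<'E'
from h import *
c,im=snap("scene"); p=w2px(c,[600,206,106]).astype(int); print(p)
u,v=p; cr=im[max(0,v-70):v+80,max(0,u-100):u+100]; print(max(0,u-100),max(0,v-70))
cv2.imwrite("pics/s4.png",cv2.resize(cr,None,fx=4,fy=4,interpolation=cv2.INTER_CUBIC)[:,:,::-1])
E
```

```text
t 6.5833 tcp [453.5 218.5  98.7] yaw -4.21 op 18.0925685519483 F [ 1.   0.1 -0.4]
dp [59.2  0.6  1.5] rot [-0.1  -0.28  0.09]
[341 166]
241 96
```

View pics/s4.png

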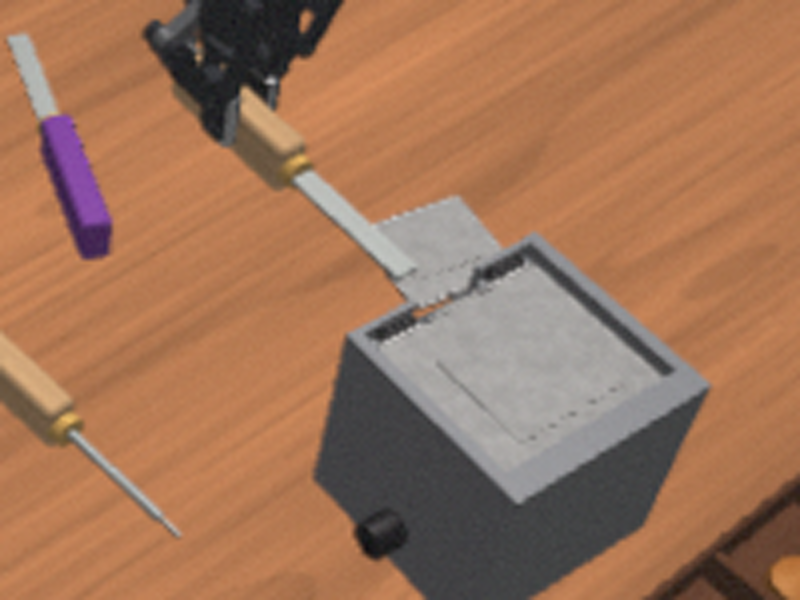

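The blade is level and lines up with the notch: tip at (403,272) in the crop, notch between (415,312) and (478,280). I'll check its height and then insert.

Run:
```python
from h import *
c=cam("scene")
for z in(101,107,113): print(z,((w2px(c,[598.1,207.8,z])-[241,96])*4).round(1))
for b in((-62,65,124),(-62,-65,124),(62,-65,124),(62,65,124)):
    p=R.from_euler('z',-4.3,degrees=True).apply(b)+[681.6,201.1,0]; print(b,((w2px(c,p)-[241,96])*4).round(1))
```

```text
101 [401.6 282.7]
107 [403.6 275.1]
113 [405.6 267.4]
(-62, 65, 124) [529.3 229. ]
(-62, -65, 124) [340.  332.7]
(62, -65, 124) [512.8 502.4]
(62, 65, 124) [706.8 382.3]
```

Request:
play_rows:
  dp:
    - [5,0,1]
    - [12,0,1.5]
    - [18,0,1.5]
    - [24,0.5,1.5]
    - [30,0.5,1.5]
    - [36,0.5,1.5]
    - [42,0.5,1.5]
    - [42,0.5,1.5]
  rotation:
    - [0,0,0]
    - [0,0,0]
    - [0,0,0]
    - [0,0,0]
    - [0,0,0]
    - [0,0,0]
    - [0,0,0]
    - [0,0,0]
  claw: [10,10,10,10,10,10,10,10]
  force: 110

```text
time_s: 7.3
tcp_pos: [495.9, 214.6, 95.8]
eef_rot: [-0.0, 0.999, -0.037, 0.002]
ft_force: [0.1, -0.9, -0.9]
opening: 18.0
```

Request:
play_rows:
  dp:
    - [4,0,0]
    - [8,0,0]
    - [12,0,0]
    - [16,0,0]
    - [17,0,0]
    - [17,0,0]
  rotation:
    - [0,0,0]
    - [0,0,0]
    - [0,0,0]
    - [0,0,0]
    - [0,0,0]
    - [0,0,0]
  claw: [10,10,10,10,10,10]

```text
time_s: 7.8
tcp_pos: [511.9, 213.5, 95.8]
eef_rot: [-0.0, 0.999, -0.037, 0.002]
ft_force: [-0.1, -0.5, -1.1]
opening: 18.0
```

Run:
```python
from h import *
c,im=snap("wrist"); s=bot.sense(); print(s["time_s"],s["tcp_pos"],s["ft_force"],s["ft_torque"])
c2,im2=snap("scene"); u,v=w2px(c2,[620,206,110]).astype(int)
a=cv2.resize(im[0:150,156:356],(600,450),interpolation=cv2.INTER_CUBIC)
b=cv2.resize(im2[v-40:v+60,u-60:u+60],(540,450),interpolation=cv2.INTER_CUBIC)
cv2.imwrite("pics/m5.png",cv2.resize(np.hstack([a,b]),(800,316))[:,:,::-1])
```

```text
7.85 [511.66559238 213.5929141   95.83236194] [ 0.08115656  0.29378635 -1.10908495] [-0.01430118  0.04747937  0.00209811]
```

View pics/m5.png

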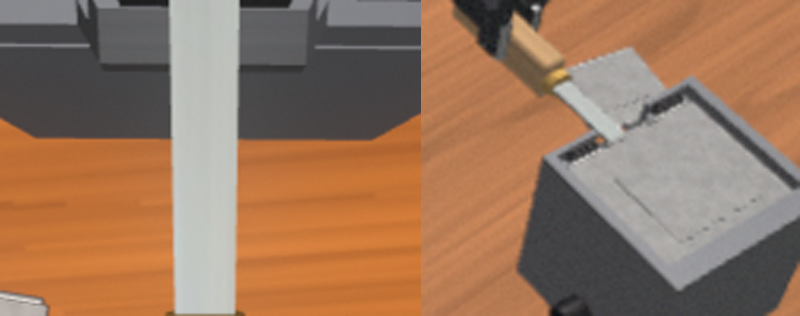

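The blade sits in the notch, and in the scene view its end disappears under the cover's front edge. Next I lower it onto the fulcrum.

Request:
play_rows:
  dp:
    - [0,0,0.5]
    - [0,0,1]
    - [0,0,1.5]
    - [0,0,2]
    - [0,0,2]
  rotation:
    - [0,0,0]
    - [0,0,0]
    - [0,0,0]
    - [0,0,0]
    - [0,0,0]
  claw: [10,10,10,10,10]
  force: 120

```text
time_s: 8.32
tcp_pos: [511.6, 213.7, 93.9]
eef_rot: [-0.0, 0.999, -0.037, 0.002]
ft_force: [-2.1, -0.3, 1.8]
opening: 18.0
```

Run:
```python
from h import *
s=bot.sense(); print(s["tcp_pos"],s["ft_force"],s["ft_torque"])
P=np.array([108,0,-7.3])
for a in range(2,31,2): print(a,(P-R.from_euler('y',a,degrees=True).apply(P)).round(1))
```

```text
[511.64705073 213.65956758  93.91856706] [-2.116446   -0.31683903  1.78877321] [-0.01484971  0.01139708  0.03625804]
2 [0.3 0.  3.8]
4 [0.8 0.  7.5]
6 [ 1.4  0.  11.2]
8 [ 2.1  0.  15. ]
10 [ 2.9  0.  18.6]
12 [ 3.9  0.  22.3]
14 [ 5.   0.  25.9]
16 [ 6.2  0.  29.5]
18 [ 7.5  0.  33. ]
20 [ 9.   0.  36.5]
22 [10.6  0.  39.9]
24 [12.3  0.  43.3]
26 [14.1  0.  46.6]
28 [16.1  0.  49.8]
30 [18.1  0.  53. ]
```

Request:
play_rows:
  dp:
    - [0.3,0,3.8]
    - [0.8,0,7.5]
    - [1.4,0,11.2]
    - [2.1,0,15]
    - [2.9,0,18.6]
    - [3.9,0,22.3]
    - [3.9,0,22.3]
  rotation:
    - [0,2,0]
    - [0,4,0]
    - [0,6,0]
    - [0,8,0]
    - [0,10,0]
    - [0,12,0]
    - [0,12,0]
  claw: [10,10,10,10,10,10,10]

```text
time_s: 8.9
tcp_pos: [514.9, 213.6, 71.0]
eef_rot: [0.004, 0.994, -0.036, 0.106]
ft_force: [-1.8, -0.0, 2.4]
opening: 17.9
```

Run:
```python
from h import *
s=bot.sense(); print(s["tcp_pos"],s["ft_force"],s["ft_torque"],s["opening"])
P=R.from_euler('y',-12,degrees=True).apply
Q=np.array([108,0,-7.3])
for a in range(2,19,2): print(a,(Q-R.from_euler('y',a,degrees=True).apply(Q)).round(1))
```

```text
[514.89227819 213.56644362  71.04203939] [-1.77546798 -0.04846913  2.36483335] [-0.036535    0.19338129 -0.01548199] 17.92378129223796
2 [0.3 0.  3.8]
4 [0.8 0.  7.5]
6 [ 1.4  0.  11.2]
8 [ 2.1  0.  15. ]
10 [ 2.9  0.  18.6]
12 [ 3.9  0.  22.3]
14 [ 5.   0.  25.9]
16 [ 6.2  0.  29.5]
18 [ 7.5  0.  33. ]
```

Request:
play_rows:
  dp:
    - [0.3,0,3.8]
    - [0.8,0,7.5]
    - [1.4,0,11.2]
    - [2.1,0,15]
    - [2.9,0,18.6]
    - [3.9,0,22.3]
    - [4.5,0,24.1]
    - [4.5,0,24.1]
  rotation:
    - [0,2,0]
    - [0,4,0]
    - [0,6,0]
    - [0,8,0]
    - [0,10,0]
    - [0,12,0]
    - [0,13,0]
    - [0,13,0]
  claw: [10,10,10,10,10,10,10,10]

```text
time_s: 9.57
tcp_pos: [547.0, 230.5, 70.8]
eef_rot: [0.024, 0.98, -0.041, 0.193]
ft_force: [-9.2, -14.0, -4.3]
opening: 17.9
```

Run:
```python
from h import *
s=bot.sense(); print(s["time_s"],s["tcp_pos"],s["ft_force"],s["ft_torque"],s["opening"])
c,im=snap("wrist"); c2,im2=snap("scene"); u,v=w2px(c2,[640,206,110]).astype(int)
a=cv2.resize(im[0:150,156:356],(600,450),interpolation=cv2.INTER_CUBIC)
b=cv2.resize(im2[v-50:v+50,u-60:u+60],(540,450),interpolation=cv2.INTER_CUBIC)
cv2.imwrite("pics/m6.png",cv2.resize(np.hstack([a,b]),(800,316))[:,:,::-1])
```

```text
9.5667 [546.97451603 230.5380689   70.81565364] [ -9.23529057 -13.98751162  -4.25871147] [-2.24708409  2.66332564 -2.47953459] 17.88571343765189
```

View pics/m6.png

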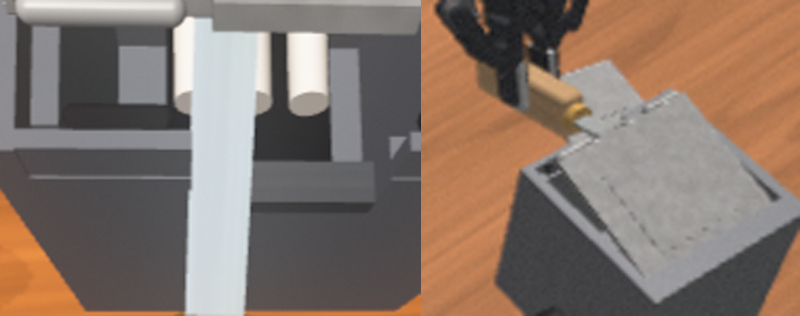

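The move didn't follow the commanded path: the TCP is about 30 mm too far forward and to the left. The cover is up, tilted on the blade. I'll check the joints before moving on.

Run:
```python
from h import *
s=bot.sense(); print(s["joint_positions"].round(3),s["joint_velocities"].round(3)); print(s["effort"].round(1))
e=rot(s["eef_rot"]).as_matrix(); print(e.round(3))
P=e@np.array([145,0,-8.8])+s["tcp_pos"]; print("tip",P)
B=R.from_euler('z',-4.3,degrees=True); print("tip in box",B.inv().apply(P-[681.8,201.2,0]))
P=e@np.array([50,0,-8.8])+s["tcp_pos"];print("ferrule in box",B.inv().apply(P-[681.8,201.2,0]))
```

```text
[-0.769  0.944  0.338  1.937 -1.15   0.004 -1.111] [ 0.01  -0.005 -0.007 -0.001  0.268  0.001 -0.254]
[ -7.2 -92.7   7.4 -17.3  -6.2  -1.9   8.3]
[[ 0.922 -0.091  0.376]
 [-0.072 -0.995 -0.063]
 [ 0.38   0.031 -0.925]]
tip [677.42748462 220.28278177 134.06158768]
tip in box [ -5.79101002  18.70122065 134.06158768]
ferrule in box [-93.67540897  18.96368853  97.98855715]
```

Joint 6 has reached its lower limit near 0, so full 25° pitch wasn't reachable this low. The solver drifted forward and left instead. The cover is well above the catches, so I'll return to the known-good 12° pose, then level and withdraw.

```bash
python3 go.py 515 213.6 71.5 -4.2 12; python3 go.py 512 213.6 87 -4.2 4
```

```text
t 9.6667 tcp [547.  230.2  70.9] yaw -4.47 op 17.37801779521622 F [ -6.  -12.5  -4.2]
dp [-28.1  19.4 -11.6] rot [  1.98 -10.31  -0.43]
t 9.6667 tcp [547.  230.2  70.9] yaw -4.47 op 17.37801779521622 F [ -6.  -12.5  -4.2]
dp [-25.   20.2 -27. ] rot [  1.96 -18.31  -0.57]
```

Request:
play_rows:
  dp:
    - [-2,2,-1]
    - [-5,4,-2]
    - [-9,7,-4]
    - [-13,10,-6]
    - [-18,13,-8]
    - [-23,16,-10]
    - [-28,19,-11.6]
    - [-28,19.4,-11.6]
    - [-28,19.4,-11.6]
  rotation:
    - [0.2,-1,0]
    - [0.4,-2,0]
    - [0.6,-3.5,0]
    - [0.9,-5,0]
    - [1.2,-6.5,0]
    - [1.5,-8,0]
    - [2,-9.5,-0.4]
    - [2,-10.3,-0.4]
    - [2,-10.3,-0.4]
  claw: [10,10,10,10,10,10,10,10,10]

```text
time_s: 10.42
tcp_pos: [516.5, 215.4, 72.8]
eef_rot: [0.002, 0.994, -0.035, 0.106]
ft_force: [-4.4, -0.9, 6.0]
opening: 17.5
```

```bash
python3 go.py 512 213.6 87 -4.2 4
python3 - <<'E'
from h import *
s=bot.sense(); print(s["joint_positions"].round(3),s["ft_torque"])
c,im=snap("wrist"); c2,im2=snap("scene"); u,v=w2px(c2,[640,206,110]).astype(int)
a=cv2.resize(im[0:150,156:356],(600,450),interpolation=cv2.INTER_CUBIC)
b=cv2.resize(im2[v-50:v+50,u-60:u+60],(540,450),interpolation=cv2.INTER_CUBIC)
cv2.imwrite("pics/m7.png",cv2.resize(np.hstack([a,b]),(800,316))[:,:,::-1])
E
```

```text
t 10.4167 tcp [516.5 215.4  72.8] yaw -4.04 op 17.549931170024536 F [-4.4 -0.9  6. ]
dp [ -1.3   2.1 -14.8] rot [-0.21 -8.12  0.17]
[-0.761  0.937  0.47   1.918 -1.055  0.303 -1.135] [-0.30909955 -0.0448057  -0.19778632]
```

View pics/m7.png

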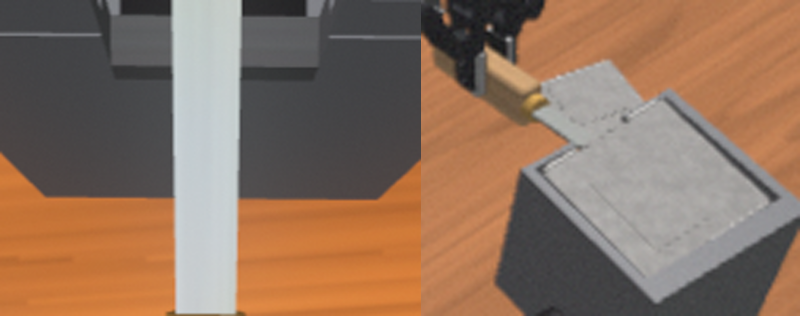

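The cover is still raised and hides the catches, and the blade is centred in the notch again. Now I level it and withdraw.

Request:
play_rows:
  dp:
    - [-0.5,0.5,-4]
    - [-1,1,-8]
    - [-1.3,2,-12]
    - [-1.3,2,-14.8]
    - [-1.3,2,-14.8]
    - [-1.3,2,-14.8]
  rotation:
    - [0,-2,0]
    - [0,-4,0]
    - [-0.2,-6,0.1]
    - [-0.2,-8,0.1]
    - [-0.2,-8,0.1]
    - [-0.2,-8,0.1]
  claw: [10,10,10,10,10,10]

```text
time_s: 11.02
tcp_pos: [512.6, 213.7, 87.3]
eef_rot: [0.002, 0.999, -0.036, 0.037]
ft_force: [1.2, -0.5, 7.3]
opening: 18.4
```

Request:
play_rows:
  dp:
    - [-4,0,0]
    - [-10,0,0]
    - [-16,0,0]
    - [-22,0,0]
    - [-30,0,0]
    - [-40,0,0]
    - [-50,0,0]
    - [-60,0,0]
    - [-70,0,0]
    - [-75,0,0]
    - [-75,0,0]
  rotation:
    - [0,0,0]
    - [0,0,0]
    - [0,0,0]
    - [0,0,0]
    - [0,0,0]
    - [0,0,0]
    - [0,0,0]
    - [0,0,0]
    - [0,0,0]
    - [0,0,0]
    - [0,0,0]
  claw: [10,10,10,10,10,10,10,10,10,10,10]

```text
time_s: 11.93
tcp_pos: [436.3, 219.3, 81.0]
eef_rot: [0.002, 0.999, -0.036, 0.036]
ft_force: [-0.9, -1.1, -1.2]
opening: 17.9
```

Run:
```python
from h import *
s=bot.sense(); print(s["time_s"],s["tcp_pos"],s["ft_force"],s["opening"])
c2,im2=snap("scene"); u,v=w2px(c2,[620,206,110]).astype(int); print(u,v)
b=cv2.resize(im2[v-55:v+65,u-80:u+80],(800,600),interpolation=cv2.INTER_CUBIC)
cv2.imwrite("pics/m8.png",b[:,:,::-1])
```

```text
11.9333 [436.31892839 219.33330741  81.04841728] [-0.89522653 -1.12761724 -1.18011282] 17.932128376572926
349 170
```

View pics/m8.png

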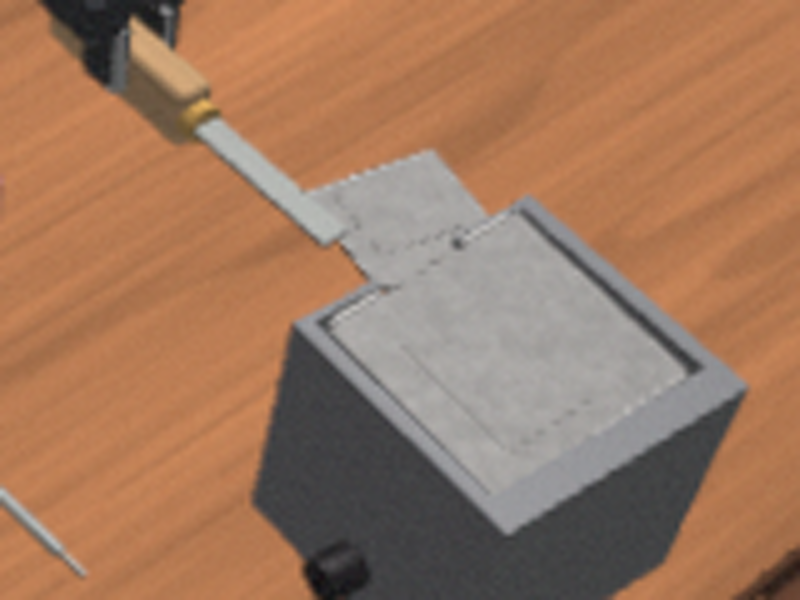

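The blade is out and the cover's notched edge stays up over the catches, which are no longer visible. I'll return the tool to where it lay.

```bash
python3 go.py 436 219 160 2.7 0; python3 go.py 473 -50 160 2.7 0;python3 go.py 473 -50 9 2.7 0
```

```text
t 11.9833 tcp [437.1 219.2  81.1] yaw -4.11 op 17.644100498784912 F [-0.9  0.2 -1.3]
dp [  4.7   0.3 -78.8] rot [ 0.3  -4.16 -6.81]
t 11.9833 tcp [437.1 219.2  81.1] yaw -4.11 op 17.644100498784912 F [-0.9  0.2 -1.3]
dp [ 60.7 266.  -74.4] rot [ 0.3  -4.16 -6.81]
t 11.9833 tcp [437.1 219.2  81.1] yaw -4.11 op 17.644100498784912 F [-0.9  0.2 -1.3]
dp [ 49.7 265.8  76.2] rot [ 0.3  -4.16 -6.81]
```

Request:
play_rows:
  dp:
    - [2,0,-40]
    - [5,0,-78]
    - [13,40,-78]
    - [21,80,-77]
    - [29,120,-76]
    - [37,160,-76]
    - [45,200,-75]
    - [54,235,-75]
    - [60.5,266,-74.5]
    - [60.5,266,-74.5]
    - [60.5,266,-74.5]
    - [60.5,266,-74.5]
  rotation:
    - [0,-2,0]
    - [0,-4,-1]
    - [0,-4,-2]
    - [0.3,-4.1,-3]
    - [0.3,-4.1,-4]
    - [0.3,-4.1,-5]
    - [0.3,-4.1,-6]
    - [0.3,-4.1,-6.8]
    - [0.3,-4.1,-6.8]
    - [0.3,-4.1,-6.8]
    - [0.3,-4.1,-6.8]
    - [0.3,-4.1,-6.8]
  claw: [10,10,10,10,10,10,10,10,10,10,10,10]

```text
time_s: 12.98
tcp_pos: [472.7, -50.2, 160.2]
eef_rot: [0.0, 1.0, 0.023, 0.0]
ft_force: [0.6, -0.5, -1.1]
opening: 18.0
```

```bash
python3 go.py 473 -50 9 2.7 0
```

```text
t 12.9833 tcp [472.7 -50.2 160.2] yaw 2.67 op 17.960150666228284 F [ 0.6 -0.5 -1.1]
dp [  0.2  -0.3 151.2] rot [ 0.05 -0.06 -0.03]
```

Request:
play_rows:
  dp:
    - [0,0,40]
    - [0,0,80]
    - [0,0,110]
    - [0,0,130]
    - [0,0,140]
    - [0,0,145]
    - [0,0,148]
    - [0,0,150]
    - [0,0,152]
    - [0,0,152]
  rotation:
    - [0,0,0]
    - [0,0,0]
    - [0,0,0]
    - [0,0,0]
    - [0,0,0]
    - [0,0,0]
    - [0,0,0]
    - [0,0,0]
    - [0,0,0]
    - [0,0,0]
  claw: [10,10,10,10,10,10,10,10,10,10]

```text
time_s: 13.82
tcp_pos: [473.0, -50.2, 8.5]
eef_rot: [0.001, 1.0, 0.024, 0.001]
ft_force: [-0.0, -0.3, -0.5]
opening: 18.0
```

Request:
play_rows:
  dp:
    - [0,0,0.5]
    - [0,0,1]
    - [0,0,1]
    - [0,0,1]
    - [0,0,1]
    - [0,0,1]
    - [0,0,1]
    - [0,0,1]
  rotation:
    - [0,0,0]
    - [0,0,0]
    - [0,0,0]
    - [0,0,0]
    - [0,0,0]
    - [0,0,0]
    - [0,0,0]
    - [0,0,0]
  claw: [10,10,10,22,28,34,42,50]
  force: 40

```text
time_s: 14.48
tcp_pos: [472.7, -50.5, 7.2]
eef_rot: [0.001, 1.0, 0.023, 0.001]
ft_force: [0.9, -0.6, -0.4]
opening: 50.1
```

Request:
play_rows:
  dp:
    - [0,0,0]
    - [0,0,-10]
    - [0,0,-40]
    - [0,0,-80]
    - [0,0,-120]
    - [0,0,-160]
    - [0,0,-200]
    - [0,0,-220]
    - [0,0,-220]
    - [0,0,-220]
  rotation:
    - [0,0,0]
    - [0,0,0]
    - [0,0,0]
    - [0,0,0]
    - [0,0,0]
    - [0,0,0]
    - [0,0,0]
    - [0,0,0]
    - [0,0,0]
    - [0,0,0]
  claw: [60,60,60,60,60,60,60,60,60,60]

```text
time_s: 15.32
tcp_pos: [472.6, -49.9, 227.7]
eef_rot: [0.0, 1.0, 0.024, 0.001]
ft_force: [0.5, -0.4, -0.3]
opening: 60.2
```

Run:
```python
from h import *
s=bot.sense(); print(s["time_s"],s["tcp_pos"],s["ft_force"],s["opening"])
c2,im2=snap("scene")
cv2.imwrite("pics/m9.png",cv2.resize(im2[60:300,100:420],(800,600),interpolation=cv2.INTER_CUBIC)[:,:,::-1])
```

```text
15.3167 [472.58852628 -49.92714556 227.74446488] [ 0.54242694 -0.37734905 -0.3279915 ] 60.18853878570079
```

View pics/m9.png

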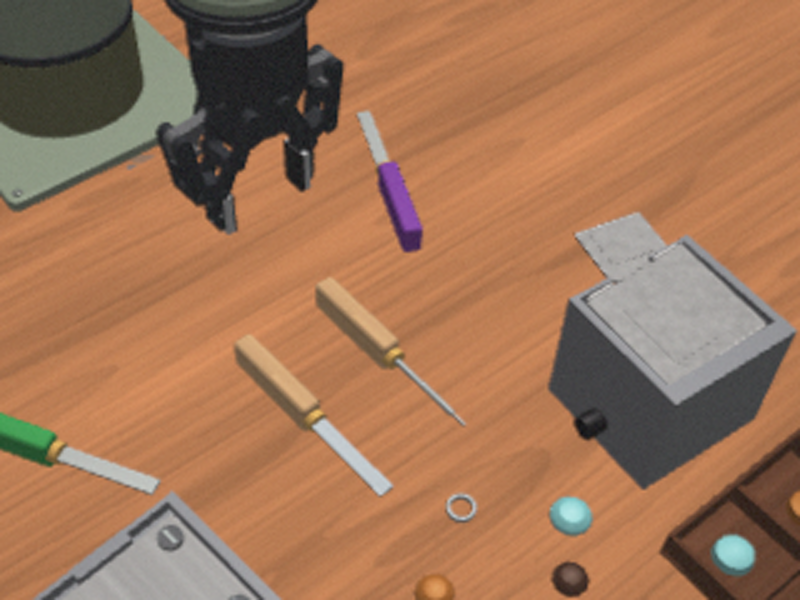

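The pry tool lies flat on the bench, its blade tip at (385,492). The scriber and the other tools haven't moved. The cover is still raised and hides the catches, so I'm handing the job in.

```bash
python3 -c "
from plant import bot
print(bot.finish_job())"
```

```text
the job is handed in; nothing more can be done
None
```

I levered the cover up with the pry tool, and its notched edge stayed up over the catches. I then laid the tool back where it came from, well clear of the box, and handed in at about 15.4 s.

**Last checks:** The final scene picture showed the cover's front edge raised, with the catches hidden beneath it. I judged this from the pictures and did not measure the 7 mm rise. The pry tool lay flat, the scriber and the purple and green look-alikes had not moved, and the gripper was open about 230 mm above the bench, touching nothing.

**What went wrong:** The 25° lever stroke did not go as commanded. Joint 6 ran down to its lower limit at about 22° of pitch. The hand ended about 30 mm too far forward and 17 mm to the left, so the blade pushed deeper in and probably leaned on the side of the notch. It also tilted the cover higher than planned.

I read about 17 N on the wrist at the end of that stroke, far below the limits, though I only read forces at the end of each move. I then backed out through the last good pose. As far as the pictures show, the gripper never touched the cover.

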